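# Put the gearbox into third through the H gate

## Robot

A 6-joint arm with a two-finger parallel gripper is mounted at the origin on the work surface. World frame = base frame: x ahead of the robot, y to its left, z up, the work surface at z = 0. Lengths are in m, angles in rad, forces in N, time in s.
With the tool pointing down it reaches from about 0.375 to 0.925 m from the base axis. Payload 5.7 kg.
Tool frame: the origin (TCP) lies midway between the tips of the shut fingers; the grasp point (between the pads) lies 19 mm behind it; z points along the fingers, x is the direction in which the jaws open and shut, and the axes are right-handed (so a half turn about z gives the same grasp; the last joint's range is limited). The gripper opens to 88 mm and grips with 3 to 60 N. Pads are 20 mm wide; open, the fingers measure 115 mm over their backs; the gripper's body (75 mm by 178 mm) begins 61 mm behind the grasp point.
Start: joints at [1.195, 0.359, 1.51, -0, 1.272, -0.115], TCP at [0.155, 0.58, 0.223] pointing down, gripper open.
Joint ranges: [-2.97, 2.97], [-1.01, 2.36], [0.21, 2.38], [-0.96, 4.11], [0.2, 2.71], [-2.98, 2.98]. Speed limits (rad/s): [2.39, 2.39, 3.14, 3.14, 3.14, 3.14].

## Interface

Orientations are given as a unit quaternion [x, y, z, w].
In Python, from bench import move_ptp, servo_line, goto_joints, move_gripper, sleep, inverse_kinematics, capture, PlanningError, close_job, spot_in, silhouettes, current_clock, current_joint_pos, current_qvel, current_joint_torque, current_position, current_orientation, current_force, current_torque, current_finger_gap gives the robot as it stands. Calls block until the motion is done:
- move_ptp(position, orientation): joint-space move of the TCP to a pose.
- servo_line(position, orientation=None, rate=0.15, contact_N=None): straight line of the TCP; orientation=None keeps the orientation; rate is the mean speed in m/s. With contact_N (N) it stops when the force on the tool has changed by that much, and returns True; else False.
- goto_joints(angles): joint-space move.
- move_gripper(opening): finger opening in m; the grip force is fixed at half the most; returns when the fingers have stopped.
- sleep(seconds).
- inverse_kinematics(position, orientation): joint angles nearest the present ones, or None.
- capture(name): name is "side" or "top"; returns a dict with "image" (400x640x3 uint8, blue, green, red), "range_z" (400x640 float32, m along the optical axis (not along the pixel's ray), 0 where there is no reading), "intrinsics" (3x3 intrinsics, pixels), "R" (3x3) and "t" (3): a world point X has camera coordinates R X + t. Camera axes: x right, y down, z forward; pixel columns grow to the right and rows downward; lengths in m; the calibration is good to about 2 mm. A picture is of the moment at which its call begins.
A pose or a line that the arm cannot do raises PlanningError and nothing moves.
- close_job(): hands the job in, once; it reports no verdict.
Trained networks look in the newest picture that a camera, given by its name, has taken for a name from the list of things; names that differ only in an ending like _2 or _b are one class to them, and where a whole thing is asked for, a point or a joint stands for the part that bears it (a point fixed in the world has none). Each returns a list of dicts, best first, with "conf" (0 to 1); they miss things now and then, are a little off and sometimes report something else, mostly with a low value. They report only what shows in the picture. A call takes as long as a camera call.
- spot_in(camera, query): "xy" ([column, row] in pixels, amid what is visible of it).
- silhouettes(camera, query): "region" (400x640 bool, what is visible of it) and "xy" ([column, row] in pixels, amid what is visible of it).
Readings, each from a call of its own:
- current_clock(): time.
- current_joint_pos(): joint angles.
- current_qvel(): joint speeds.
- current_joint_torque(): joint torques, N m.
- current_position(): TCP position.
- current_orientation(): TCP orientation.
- current_force(): force on the tool from outside, world axes, zero at the start.
- current_torque(): the same for the moment, N m.
- current_finger_gap(): finger opening in m.
Only numpy, scipy, OpenCV 4.12 (cv2) and the standard library are available. Lean on these libraries where they do the work, as an engineer would, in place of code of your own. Each camera call takes 0.05 s, during which the arm holds its last target.

## Task

The gearbox on the bench was left with its gear lever somewhere in the left-hand lane of the H gate, in first, in second or between them. Push the lever with the fingertips or the outside of the fingers, without gripping it, into neutral, across to the right-hand lane and forward, towards the bell housing, until it is fully home in third; do not let it drop into fourth on the way and do not force it. Let go so that it stays there by itself, and leave all loose parts and tools where they lie.

Things in the scene. Friction and masses are not known exactly. Their poses are not given: they have to be found in the camera images.
- gearbox: Grey cast gearbox bolted down on a dark 340 x 300 x 12 mm steel plate; it cannot move. Origin on the bench top straight below the lever's pivot, mid-plate. +x is forward (to the round bell housing, away from the robot; the drive flange is at -x), +y left, z up. Case top 119 mm above the bench, bell housing 158 mm; on the case a 104 x 94 mm tower carries the gate plate.
- gate_center (a point): Middle of the H gate, on top of the steel gate plate, 165 mm above the bench on the gearbox's z axis; axes as the gearbox's. Slots 15 mm wide: left lane at y = +16 mm (first in front, second behind), right lane at y = -16 mm (third in front, fourth behind), both ending at x = +-27 mm, joined by the neutral channel along y at x = 0. Rounded corners.
- third_slot (a point): Front end of the third slot on top of the gate plate, at x = +27, y = -16 mm from the gate's middle (gearbox axes). One to four punched dots mark the slot ends of first to fourth.
- knob_center (a point): Centre of the red ball knob, 42 mm across, atop the gear lever: a steel rod 10 mm thick through the gate, its pivot 101 mm above the bench on the gearbox's z axis, 155 mm from knob centre to pivot. At side angle a and fore angle b the knob's centre lies, from the gearbox's origin in its axes, at x = 155 sin b, y = -155 sin a cos b, z = 101 + 155 cos a cos b mm.
- lever_side (a joint): Sideways tilt of the gear lever, rad, 0 upright, positive to the right (gearbox -y). The gate holds it at about -0.26 in the left lane and +0.26 in the right lane, with some 0.04 play either way. About 3 N at the knob moves the lever; it has no spring and stays where it is left.
- lever_fore (a joint): Forward tilt of the gear lever, rad, 0 in neutral, positive forward (gearbox +x); stops at +0.30 (fully home in first or third) and -0.30 (second or fourth). The lever crosses between the lanes only near 0 (about -0.04 to +0.04). About 3 N at the knob moves it; it stays where it is left.
- bearing: Loose ball bearing, 52 mm across, 15 mm high, on the assembly plate left of the gearbox; bystander. Origin at the centre of its underside.
- pinion: Loose gear wheel, 57 mm across, 30 mm high with its hub, on the assembly plate left of the gearbox; bystander. Origin at the centre of its underside.
- spanner: Loose spanner, 150 mm long, lying on the assembly plate right of the gearbox; bystander. Origin at the middle of its underside, x along it.
- hex_bolt: Loose hexagon bolt standing on its head on the assembly plate at the right front of the gearbox, 22 mm across, 48 mm high; bystander. Origin at the centre of its underside.
- oil_bottle: Yellow oil bottle, 64 mm across, 160 mm high, on the bench beside the plate; bystander. Origin at the centre of its underside.
- bracket: Loose folded steel bracket, 90 x 50 x 64 mm, on the bench beside the plate; bystander. Origin at the centre of its underside.
- parts_tray: Green tray of nuts, 120 x 90 x 35 mm, on the bench beside the plate; bystander. Origin at the centre of its underside.

How it is judged:
On the way:
1. the lever has come across the neutral channel into the right-hand lane (value of joint lever_side above 0.17 rad and value of joint lever_fore between -0.12 and 0.12 rad).
At the end, for the whole second after the job is handed in: The lever stands still by itself in the third slot (right-hand lane, forward), tilted forward by more than 0.25 rad of its 0.30 rad (the knob within about 8 mm of its stop) and to the right by more than 0.19 rad; every loose part and tool lies within 30 mm of where it was (value of joint lever_fore above 0.25 rad and value of joint lever_side above 0.19 rad and velocity of joint lever_fore between -0.05 and 0.05 rad/s and velocity of joint lever_side between -0.05 and 0.05 rad/s and distance of each of bearing, pinion, spanner, hex_bolt, oil_bottle, bracket, parts_tray from where it was at the start of the episode below 0.03 m); the robot touches nothing.
It fails at once if the lever is pinched: the knob or shaft is squeezed from two opposite sides (((contact force between the fingers and shaft_front above 2 N or contact force between the fingers and knob_front above 2 N) and (contact force between the fingers and shaft_back above 2 N or contact force between the fingers and knob_back above 2 N)) or ((contact force between the fingers and shaft_left above 2 N or contact force between the fingers and knob_left above 2 N) and (contact force between the fingers and shaft_right above 2 N or contact force between the fingers and knob_right above 2 N))).
It fails at once if the lever goes into fourth (right-hand lane, tilted back more than 0.15 rad) (value of joint lever_side above 0.15 rad and value of joint lever_fore below -0.15 rad).
It fails at once if the lever is forced: pushed with more than 60 N (contact force between the fingers and lever_fore above 60 N).
It fails at once if a loose part or tool is moved more than 30 mm, or lifted (distance of any of bearing, pinion, spanner, hex_bolt, oil_bottle, bracket, parts_tray from where it was at the start of the episode above 0.03 m).
It also fails if it takes over 54 s, if anything falls off the work surface, if the arm or the gripper's body presses on something with over 40 N, if the wrist force passes 120 N, or if a joint passes its speed limit or range.

## Working session

There is one attempt and no reset: what is moved stays moved. The work goes in short steps, each a Python script; the robot and the scene stay as the last script left them, time stands still between calls to the robot, and variables do not carry over. Pictures are saved under pics/ and viewed, and the job is handed in when it is done.

```bash
ls; mkdir -p pics
python3 - <<'E'
from bench import *
import cv2, numpy as np
for n in ("side","top"):
    c=capture(n); cv2.imwrite(f"pics/{n}0.png",c["image"])
    print(n,c["intrinsics"].tolist(),np.round(c["R"],3).tolist(),c["t"])
    for q in ["knob_center","gate_center","third_slot","gearbox","bearing"]:
        try: print(q,[(d["xy"],round(d["conf"],2)) for d in spot_in(n,q)])
        except Exception as e: print(q,e)
print(current_clock(),current_orientation())
E
```

```text
pics
side [[454.07768728885674, 0.0, 313.3981739107433], [0.0, 454.07768728885674, 197.13126415713984], [0.0, 0.0, 1.0]] [[-0.828, -0.561, 0.004], [-0.422, 0.619, -0.663], [0.369, -0.55, -0.749]] [0.49313388 0.3611148  1.17905834]
knob_center [([326.3, 190.8], 0.67), ([328.4, 190.3], 0.32)]
gate_center [([335.9, 237.5], 0.76)]
third_slot [([338.7, 234.1], 0.67)]
gearbox [([338.6, 239.7], 0.86)]
bearing [([326.6, 190.5], 0.63), ([352.7, 266.0], 0.56)]
top [[365.38142388200146, 0.0, 321.6790502257185], [0.0, 365.38142388200146, 200.12899776711402], [0.0, 0.0, 1.0]] [[-0.044, -0.999, 0.003], [-0.977, 0.043, -0.209], [0.208, -0.012, -0.978]] [0.01469411 0.61064531 1.32137012]
knob_center [([313.9, 209.8], 0.46)]
gate_center [([328.5, 226.6], 0.76)]
third_slot [([325.3, 228.7], 0.68)]
gearbox [([324.2, 226.9], 0.65)]
bearing [([305.6, 247.5], 0.54)]
0.6 [ 7.93051475e-01  6.09154625e-01 -2.83196941e-05  9.94767540e-06]
```

View pics/side0.png

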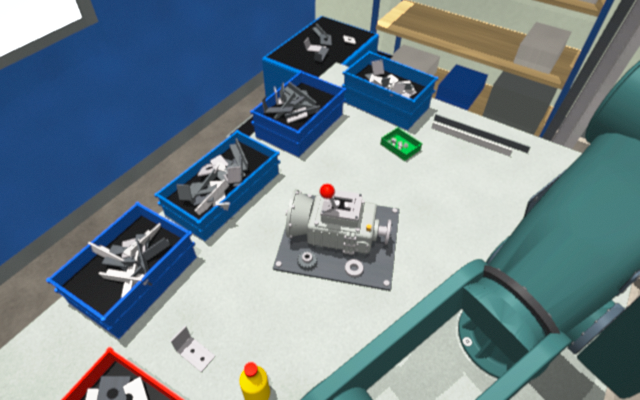

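View pics/top0.png

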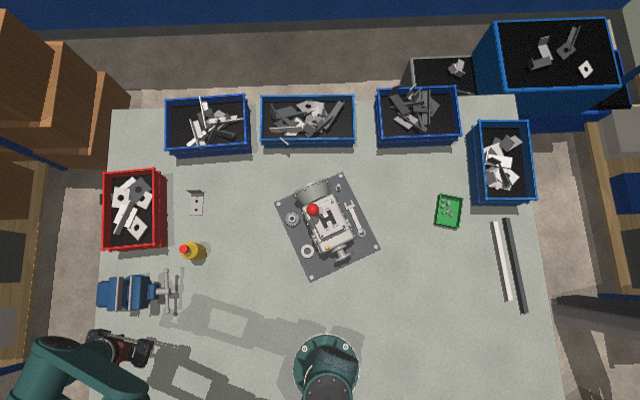

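The side view shows the red knob at about (327,190), standing toward the bell housing. The top view shows the gearbox at about (325,227), yawed roughly 20° to the left, with the knob at (313,210). The lever looks to be in or near first.

```bash
cat > h.py <<'E'
from bench import *
import cv2, numpy as np
from scipy.optimize import least_squares
def cloud(c):
    K=c["intrinsics"];z=c["range_z"].astype(float);v,u=np.mgrid[0:400,0:640]
    P=np.stack([(u-K[0,2])/K[0,0]*z,(v-K[1,2])/K[1,1]*z,z],-1)
    return (P-c["t"])@c["R"]   # R^T (P-t)
def redmask(c,lo=None):
    h=cv2.cvtColor(c["image"],cv2.COLOR_BGR2HSV)
    return ((h[...,0]<8)|(h[...,0]>172))&(h[...,1]>150)&(h[...,2]>80)
def knob(c):
    """ball centre: ray through red centroid + depth sphere fit"""
    W=cloud(c);m=redmask(c)&(c["range_z"]>0)&(W[...,2]>.2)&(W[...,2]<.30)&(np.abs(W[...,0]-.56)<.15)&(np.abs(W[...,1])<.15)
    P=W[m]
    cam=-c["R"].T@c["t"]
    P0=np.median(P,0); d=(P0-cam)/np.linalg.norm(P0-cam)
    r=least_squares(lambda x:np.linalg.norm(P-x,axis=1)-.021,P0+.015*d,loss="soft_l1",f_scale=.002)
    return r.x,m.sum(),r.cost
E
python3 - <<'E'
from h import *
for n in ("top","side"):
    c=capture(n); W=cloud(c); print(n,knob(c))
    s=silhouettes(n,"gearbox"); print([(d["conf"],d["region"].sum()) for d in s])
    v=c["range_z"]>0
    near=(np.abs(W[...,0]-.52)<.3)&(np.abs(W[...,1])<.3)&v
    g=c["image"].max(-1)
    m=near&(W[...,2]>.004)&(W[...,2]<.30)&~((g>180)&(W[...,2]<.01))
    m=m.astype(np.uint8); k,l,st,ce=cv2.connectedComponentsWithStats(m)
    i=1+np.argmax(st[1:,4]); P=W[l==i]; print(st[i])
    r=cv2.minAreaRect(P[:,:2].astype(np.float32)*1000); print("plate",r)
    gp=near&(np.abs(W[...,2]-.165)<.008)&(l==i)
    if gp.sum()>10:
        Q=W[gp]; print("gate",len(Q),cv2.minAreaRect(Q[:,:2].astype(np.float32)*1000),Q.mean(0))
    im=c["image"].copy(); u=(np.array([230,160,420,300]) if n=="top" else np.array([250,160,420,300]))
    cv2.imwrite(f"pics/{n}crop.png",cv2.resize(im[u[1]:u[3],u[0]:u[2]],None,fx=4,fy=4,interpolation=cv2.INTER_CUBIC))
E
```

```text
top (array([0.54111358, 0.02390615, 0.24802376]), np.int64(104), np.float64(8.595332887584416e-05))
[(0.89, np.int64(6418)), (0.47, np.int64(137))]
[ 273  170  108  114 6876]
plate ((530.6592407226562, -22.034591674804688), (374.7750244140625, 326.44024658203125), 24.0180721282959)
gate 722 ((564.3744506835938, -7.664093017578125), (198.08282470703125, 94.21395111083984), 22.30838394165039) [ 0.52274418 -0.0275903   0.16501113]
side (array([0.53903241, 0.02187032, 0.24511806]), np.int64(159), np.float64(0.0001703777211278545))
[(0.65, np.int64(9037))]
[ 273  184  127  107 9642]
plate ((518.263916015625, -24.153839111328125), (340.6965637207031, 304.2539367675781), 22.520442962646484)
gate 787 ((562.3989868164062, -8.920486450195312), (198.32310485839844, 100.73722839355469), 21.398073196411133) [ 0.51186962 -0.02100874  0.16293023]
```

Run:
```python
from h import *
for n in ("top","side"):
    c=capture(n); W=cloud(c); v=c["range_z"]>0
    k=knob(c)[0]
    for yaw,x0,y0 in [(22.5,.518,-.024)]:
        a=np.radians(yaw);R=np.array([[np.cos(a),-np.sin(a)],[np.sin(a),np.cos(a)]])
        L=(W[...,:2]-[x0,y0])@R
        print(n,"knob local",(k[:2]-[x0,y0])@R,k[2])
        m=v&(np.abs(W[...,2]-.164)<.007)&(np.abs(L[...,0])<.065)&(np.abs(L[...,1])<.065)
        print("gate",m.sum(),cv2.minAreaRect(W[m][:,:2].astype(np.float32)*1000))
        q=L[m];print(np.percentile(q,[1,3,97,99],axis=0).round(4).tolist(), np.median(W[m][:,2]))
        m=v&(np.abs(W[...,2]-.012)<.004)&(np.abs(L[...,0])<.2)&(np.abs(L[...,1])<.18)&(c["image"].max(-1)<130)
        m=cv2.morphologyEx(m.astype(np.uint8),cv2.MORPH_OPEN,np.ones((3,3)))>0
        print("plate",m.sum(),cv2.minAreaRect(W[m][:,:2].astype(np.float32)*1000),np.median(W[m][:,2]))
```

```text
top knob local [0.03892538 0.03471481] 0.24757318163893705
gate 663 ((521.0841674804688, -25.223201751708984), (104.97709655761719, 94.27223205566406), 22.47031021118164)
[[-0.0497, -0.0487], [-0.0482, -0.0467], [0.0487, 0.042], [0.0524, 0.0436]] 0.16537888218116295
plate 1274 ((520.2677612304688, -25.140609741210938), (339.98040771484375, 298.1051330566406), 22.080516815185547) 0.012558487402189452
side knob local [0.03831988 0.03457756] 0.24515033359875518
gate 779 ((519.1207885742188, -25.666725158691406), (104.17266845703125, 99.87257385253906), 22.542875289916992)
[[-0.0509, -0.0487], [-0.0495, -0.0459], [0.0482, 0.0451], [0.051, 0.046]] 0.16298134963873284
plate 1059 ((513.7173461914062, -20.587982177734375), (327.2978820800781, 289.05712890625), 21.97342872619629) 0.01063041040491187
```

View pics/topcrop.png

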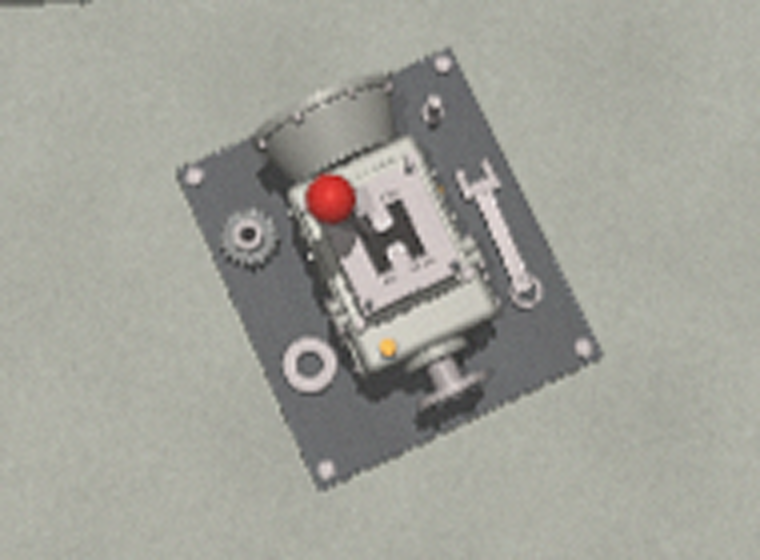

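View pics/sidecrop.png

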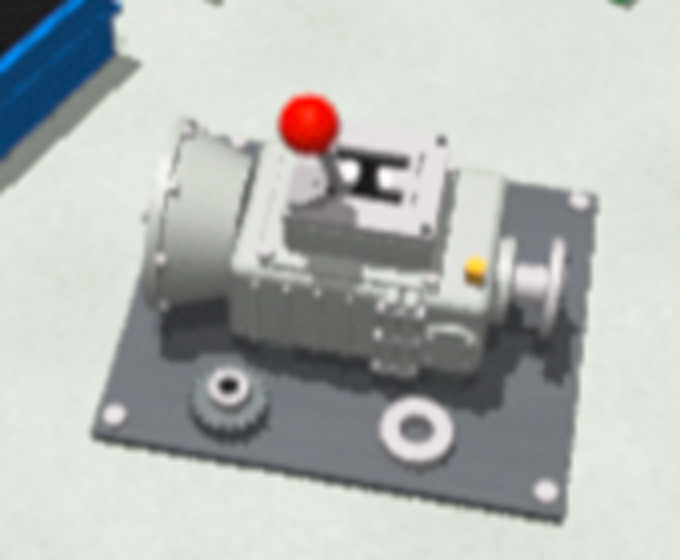

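Both views agree on the gearbox pose: origin near (0.520, -0.025), yaw about 22.4°. In gearbox axes the knob sits near (+38, +36) mm, so the lever is in first. Next I'll shut the fingers, go in front of the knob and push it back to neutral.

```bash
cat >> h.py <<'E'
O=np.array([.5200,-.0253]);A=np.radians(22.4)
RL=np.array([[np.cos(A),-np.sin(A)],[np.sin(A),np.cos(A)]])
def w(x,y,z): p=O+RL@np.array([x,y])/1000; return [float(p[0]),float(p[1]),z/1000]
def loc(p): return (RL.T@(np.asarray(p)[:2]-O))*1000
def quat(psi): # tool down, tool x at world angle psi
    return [float(np.cos(psi/2)),float(np.sin(psi/2)),0.,0.]
QX=quat(A); QY=quat(A-np.pi/2)
def see(tag):
    for n in ("top","side"):
        c=capture(n); cv2.imwrite(f"pics/{n}_{tag}.png",c["image"][130:310,220:460].repeat(3,0).repeat(3,1))
        try:
            k,m,_=knob(c); print(n,"knob local",loc(k).round(1),round(k[2],4),m)
        except Exception as e: print(n,e)
def st(s): print(s,"tcp",loc(current_position()).round(1),round(current_position()[2],4),"F",np.round(current_force(),1),"t",round(current_clock(),2))
E
python3 - <<'E'
from h import *
move_gripper(0.0); print(current_finger_gap())
p=current_position(); servo_line([p[0],p[1],.36],rate=.25)
move_ptp(w(86,37,350),QX); st("above")
servo_line(w(86,37,232),rate=.15); st("down"); see("a")
print(servo_line(w(36,37,232),rate=.04,contact_N=25)); st("pushed"); see("b")
E
```

```text
0.0003778357302332807
above tcp [86.3 37.9] 0.35 F [-0.3  0.2 -0. ] t 5.39
down tcp [86.7 36.8] 0.2329 F [-0.4 -0.4  0.2] t 6.33
top knob local [36.  35.5] 0.2498 10
side knob local [36.9 36.1] 0.2454 144
False
pushed tcp [35.9 37. ] 0.2318 F [2.6 0.3 1.7] t 7.83
top knob local [-7. 38.] 0.2491 16
side knob local [ 6.7 37.8] 0.2496 164
```

Run:
```python
from h import *
print(servo_line(w(29.5,37,232),rate=.04,contact_N=25)); st("pushed")
servo_line(w(60,37,232),rate=.15)
servo_line(w(60,37,340),rate=.25)
move_ptp(w(0,100,340),QY);st("side above"); see("c")
```

```text
False
pushed tcp [29. 37.] 0.2319 F [1.9 1.8 1.7] t 8.23
side above tcp [ -0.3 100.1] 0.3392 F [ 0.  -0.7 -0.4] t 10.62
top knob local [ 3.3 37. ] 0.2535 28
side knob local [-0.6 37.6] 0.2496 125
```

View pics/top_c.png

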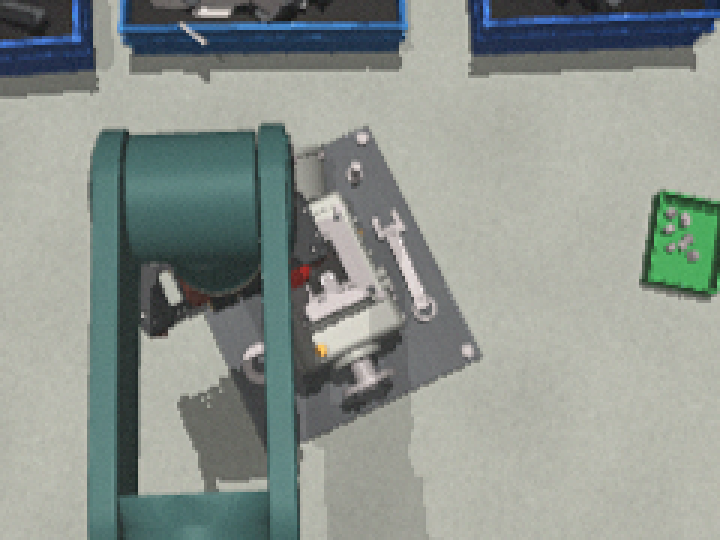

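View pics/side_c.png

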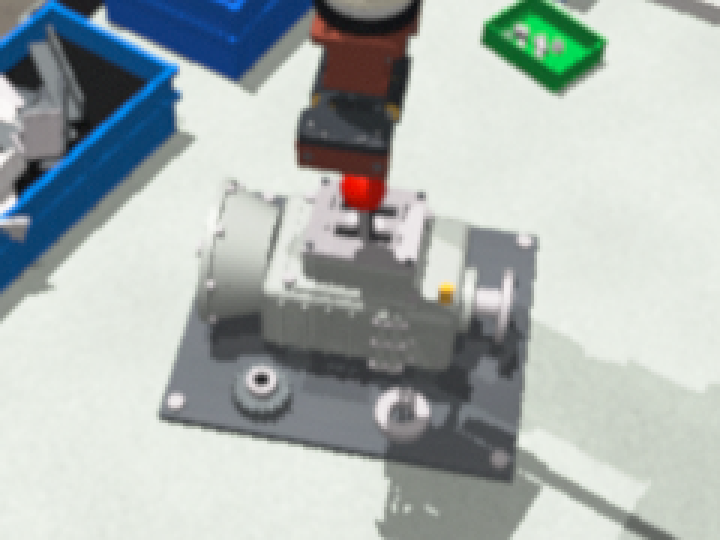

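The side view shows the shaft in the middle of the H at (362,240). The knob reads at x ≈ 0, so the lever is in neutral. Next I'll push it across to the right.

Run:
```python
from h import *
servo_line(w(0,95,232),rate=.2); st("down")
print(servo_line(w(0,-8,232),rate=.05,contact_N=20)); st("pushed"); see("d")
```

```text
down tcp [ 0.6 94.8] 0.2326 F [ 0.6 -0.7  1. ] t 11.41
False
pushed tcp [-0.2 -7.8] 0.2319 F [-1.1  2.8 -1.7] t 13.62
top Initial guess is outside of provided bounds
side Initial guess is outside of provided bounds
  return _methods._mean(a, axis=axis, dtype=dtype,
  ret = um.true_divide(
```

View pics/side_d.png

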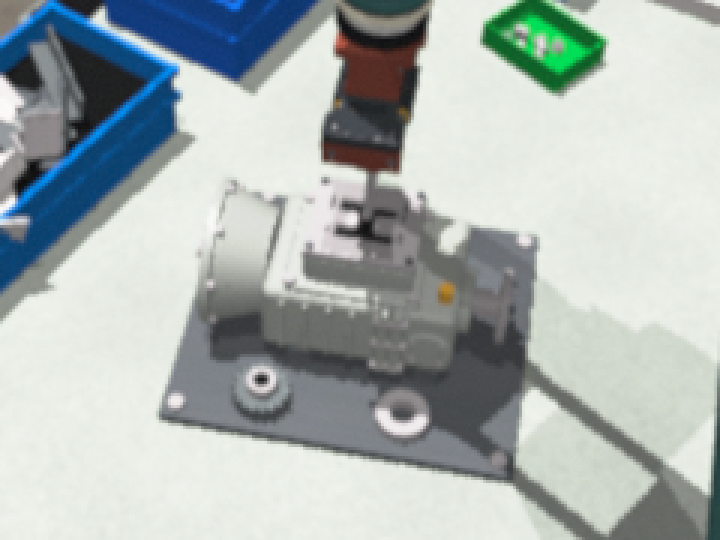

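The gripper hides the knob, with the shaft just visible at (370,185), so I'll back off and look again.

Run:
```python
from h import *
servo_line(w(0,25,232),rate=.15)
servo_line(w(0,25,340),rate=.25)
move_ptp(w(-85,-39,340),QX);st("behind above"); see("e")
```

```text
behind above tcp [-85.1 -38.8] 0.3393 F [-0.5  0.8  0.1] t 16.23
top Initial guess is outside of provided bounds
side knob local [ -0.5 -35.7] 0.2501 148
  return _methods._mean(a, axis=axis, dtype=dtype,
  ret = um.true_divide(
```

View pics/side_e.png

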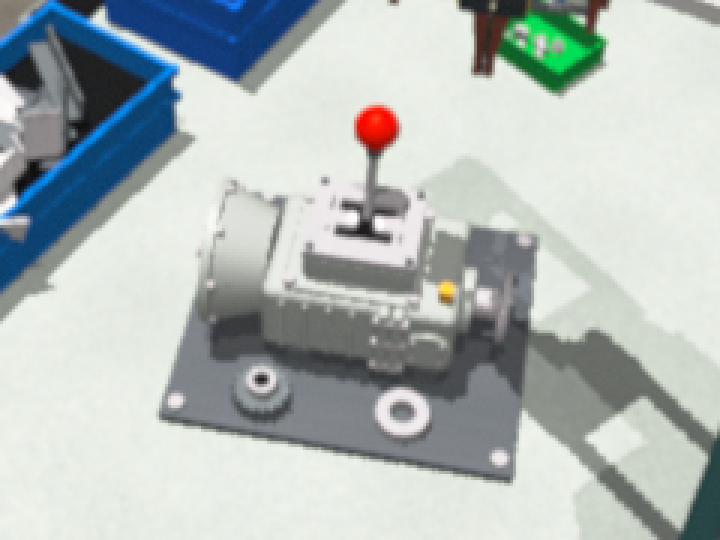

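The knob is at (377,128), upright and in the right lane, with local y ≈ -36 mm. Now I'll push it forward into third.

Run:
```python
from h import *
servo_line(w(-75,-37,340),rate=.2)
servo_line(w(-75,-37,232),rate=.2)
print(servo_line(w(5,-37,230),rate=.05,contact_N=20)); st("p1")
print(servo_line(w(20,-37,229),rate=.02,contact_N=14)); st("p2")
servo_line(w(-60,-37,232),rate=.15); st("back"); see("f")
```

```text
False
p1 tcp [  4.7 -36.8] 0.2298 F [-2.2 -0.2 -1.7] t 19.02
False
p2 tcp [ 19.3 -36.9] 0.2288 F [-4.9 -2.1 -1.6] t 19.93
back tcp [-58.7 -37.7] 0.2327 F [-0.7 -0.7  0.4] t 20.61
top knob local [ 46.1 -36.7] 0.2508 16
side knob local [ 45.7 -34.5] 0.2432 148
```

View pics/side_f.png

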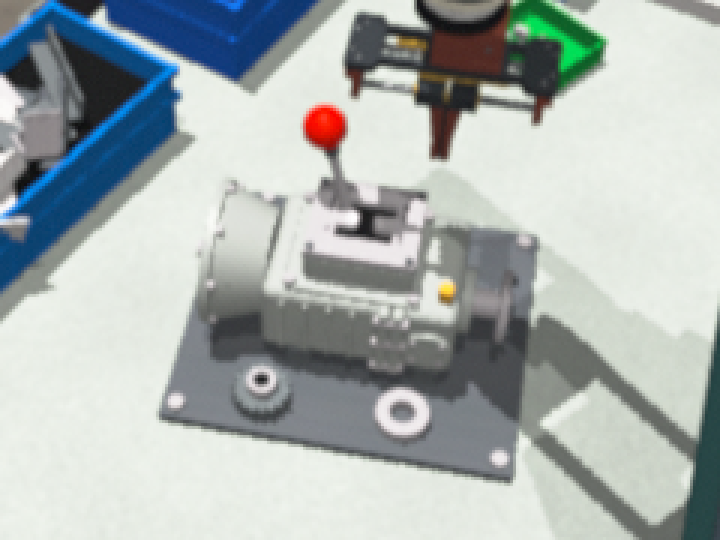

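The knob at (325,128) reads x = 45.7 mm against a stop at 45.8 mm, and y ≈ -35 mm, so it is home in third. I'll retreat, check everything once more and hand in.

Run:
```python
from h import *
servo_line(w(-60,-37,350),rate=.25)
move_ptp([.38,.25,.40],QX); sleep(.5); see("g"); st("end"); print(np.abs(current_qvel()).max())
```

```text
top knob local [ 48.2 -34.8] 0.2453 105
side Initial guess is outside of provided bounds
end tcp [-24.5 307.8] 0.4 F [-0.4 -0.6 -0.5] t 23.25
0.002770327751302983
  return _methods._mean(a, axis=axis, dtype=dtype,
  ret = um.true_divide(
```

View pics/top_g.png

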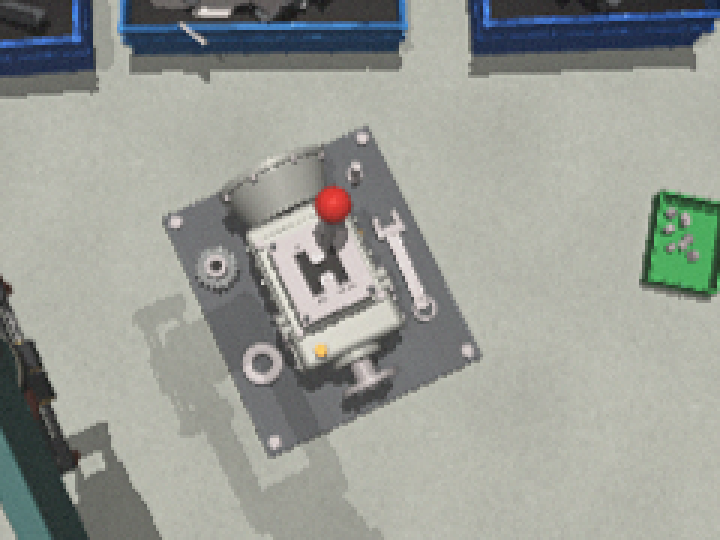

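The top view shows the knob at (333,204) in the right lane, forward, with the bearing, pinion, spanner and bolt where they were. The arm is clear.

```bash
python3 -c "
from bench import *
close_job()"
```

```text
the job is handed in; nothing more can be done
```

The gear lever is in third, standing by itself, and I handed the job in at about 23 s of the 54 s allowed. It had been left in first. With the fingers shut, I pushed the knob back to neutral, across to the right-hand lane and forward to the stop, backing off between pushes. I read the wrist force only at the end of each push: the highest was about 5 N, and none of the push limits (14–25 N) tripped.

**Lever position:** in the last clear side view the knob was at x = 45.7, y = -34.5 mm from the gearbox origin, which is about 0.30 rad forward and 0.23 rad right. The final top view gave x = 48.2, y = -34.8 mm; the stop is at 45.8 mm, so that is within a few millimetres of camera error.

**Loose parts:** the bearing, pinion, spanner, bolt and parts tray look unmoved in the final top view, judged by eye. The oil bottle and bracket were outside that crop, so I did not check them again; the arm lifted straight up first and carried the tool at about 0.35 m, above both.

**Checks that failed:** the arm hid the knob in several views, including the final side view. Early on, the partly hidden top view also disagreed with the side view, -7 against +6.7 mm. I relied on the unobstructed view each time.

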